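Work a sticking glass cover shut over cooling candles

TASK

The glass cover of the slow-cool cabinet has stuck part-way open on its waxy runners: slide it fully shut, until both its ends are home against the stop rail. Push only on the two orange end caps, never on the glass, and gently; the cover wedges as soon as one end gets ahead, so bring the ends on in turn, a little each time, and when it binds change ends rather than force it. Leave the lid lying on the cabinet's deck and the other things around it where they are.

Things in the scene. Friction and masses are not known exactly. Their poses are not given: they have to be found in the camera images.
- cabinet: fixed white bench cabinet, 380 mm along x, 300 wide, 122 high, candles in the well at its far end; origin at the centre of its underside, z up, x = the way the cover closes. The flat steel deck and the ledges under the cover are 100 mm above the table. Each side has a runner with an overhanging lip, its inner edge about 124 mm off the centre line, top at 122 mm. Stop rail's face at x = +165 mm
- cover: sliding cover captive in the runners, 170 mm along x (to closed), 274 wide, 22 thick, 0.9 kg; black side stiles, orange near ends, glass between; origin: centre of underside. Starts 50 to 75 mm short of home. Side play in the runners differs each time (1.5 to 3.5 mm a side): an end pushed alone moves freely (2 to 9 N) 5 to 25 mm, then wedges and the force climbs till the other end is pushed
- pane: the cover's glass pane, 130 by 156 mm, 6 thick, its near edge bare and 30 mm farther in than the orange caps' end faces; origin same as the cover's. Not to be touched
- cap_left (a point): centre of the flat upright end face of the left (+y) orange end cap, the face to push; exposed face 38 mm wide, 22 high, so this point lies 11 mm above the deck and 97 mm from the centre line. The cap's outer side is 7 mm from the runner's lip when the cover is central; inward of it the deck is free for 156 mm
- cap_right (a point): the same on the right (-y) orange end cap
- home_left (a point): fixed point of the cabinet where cap_left stands when the cover is fully shut and central (it may finally lie up to 4 mm to one side)
- home_right (a point): the same for cap_right
- lid: black round jar lid, 62 mm across, 14 high, lying on the deck near the middle behind the cover; origin at the centre of its underside. To be left alone
- candle_a: amber candle jar, 64 mm across, 80 high, upright on the table; origin under its centre; bystander
- candle_b: a second such candle jar; bystander
- wick_tin: round metal tin, 93 mm across, 57 high; origin under its centre; bystander
- speaker: blue-grey cloth-covered loudspeaker, 90 mm across, 121 high with its orange loop; origin under its centre; bystander
- heat_gun: black heat gun lying on its side, 220 mm along its x (nozzle at +x), grip out to 143 mm at -y, 72 high; origin on the table below its barrel; bystander

How it is judged:
By the outcome, as a careful person would: the job done as asked, in the order asked, and still so for the second after the job is handed in, with the robot touching nothing.
It also fails if it takes over 59 s, if anything falls off the work surface, if the arm or the gripper's body presses on something with over 40 N, if the wrist force passes 120 N, or if a joint passes its speed limit or range.

ROBOT

A 6-joint arm with a two-finger parallel gripper is mounted at the origin on the work surface. World frame = base frame: x ahead of the robot, y to its left, z up, the work surface at z = 0. Lengths are in m, angles in rad, forces in N, time in s.
With the tool pointing down it reaches from about 0.3 to 0.75 m from the base axis. Payload 8.5 kg.
Tool frame: the origin (TCP) lies midway between the tips of the shut fingers; the grasp point (between the pads) lies 19 mm behind it; z points along the fingers, y is the line along which they close (so a half turn about z gives the same grasp; the last joint's range is limited). The gripper opens to 88 mm and grips with 3 to 60 N. Pads are 18 mm wide; open, the fingers measure 123 mm over their backs; the gripper's body (75 mm by 187 mm) begins 45 mm behind the grasp point.
Start: joints at [-1.469, 0.381, 1.297, -0, 1.464, -0.215], TCP at [0.171, -0.523, 0.239] pointing down, gripper open.
Joint ranges: [-3.11, 3.11], [-0.89, 2.33], [0.22, 2.48], [-1.42, 4.56], [0.17, 2.85], [-2.88, 2.88]. Speed limits (rad/s): [2.39, 2.39, 3.14, 3.14, 3.14, 3.14].

INTERFACE

Orientations are given as [roll, pitch, yaw] about the fixed x, y, z axes, in that order (R = Rz(yaw) Ry(pitch) Rx(roll)).
In Python, from station import arm gives the robot as it stands.
- The arm moves only by the tool servo_tool, never from a script. Its arguments are lists of equal length, an entry for each row: "grip": the finger opening in cm, from 0 to 8.81; "delta_pos": the shift along the tool's x, y, z in cm, a list of three; "twist": the turn, a rotation vector about the tool's x, y, z in rad, a list of three. In form: {"grip": [grip, ...], "delta_pos": [[tx, ty, tz], ...], "twist": [[wx, wy, wz], ...]}. A call has 1 to 10 rows; each row is the pose to reach, as a shift and turn from the pose commanded when the call began, along the tool's axes at that moment; what a row does not reach only later rows make up. A row lasts 1/12 s, in which the tool goes at most 41.7 mm and 7.16 degrees, less where a joint would pass 70% of its speed; a pose out of reach is approached as far as the arm can. A call with a gripper value outside its range is refused whole. The fingers move at their own pace and stop on an object; "newtons" is the grip in N (left out, the last holds). Time passes only in rows, so rows that repeat a pose let the fingers close. It gives the time, the measured TCP pose, the force, the opening and the grip force at its end, in the units of the state.
- arm.get_state(): the state, without advancing time (a new reading comes with each control period).
- arm.read_camera(name): name is "side" or "top"; returns a dict with "frame" (480x640x3 uint8, red, green, blue), "intrinsics" (3x3 intrinsics, pixels), "dist_coeffs" ([k1, k2, p1, p2, k3] as OpenCV has them; the pictures are not rectified), "rvec" (rotation vector, rad) and "tvec" (3), from world to camera coordinates, as OpenCV has them. Camera axes: x right, y down, z forward; pixel columns grow to the right and rows downward; lengths in m; the calibration is good to about 2 mm. A picture is of the moment at which its call begins. There is no depth.
- arm.close_job(): hands the job in; it is judged then, once.
The state is a dict: "t": time; "joint_positions": joint angles; "qd": joint speeds; "joint_efforts": joint torques, N m; "tcp_pos": TCP position; "eef_rot": TCP orientation; "force": force on the tool from outside, world axes, zero at the start; "torque": the same for the moment, N m; "grip_width": finger opening in m; "grasp_force": force on a finger pad.
Only numpy, scipy, OpenCV 4.12 (cv2) and the standard library are available. Lean on these libraries where they do the work, as an engineer would, in place of code of your own. Each camera call takes 0.05 s, during which the arm holds its last target. There are 200 camera calls.

## Working session

There is one attempt and no reset: what is moved stays moved. The work goes in short steps, Python scripts to look and compute and a tool call to move; the robot and the scene stay as the last step left them, time stands still between calls to the robot, and variables do not carry over. Pictures are saved under pics/ and viewed, at most 10 in all, crops included, and the job is handed in when it is done.

Besides the shell and the picture viewer there is one more tool, called after "Request:" in YAML: its name, and indented under it one key for each argument. servo_tool: Moves the arm, as the interface text tells. Its arguments: {"type":"object","properties":{"grip":{"type":"array"},"delta_pos":{"type":"array"},"twist":{"type":"array"},"newtons":{"type":"number"}},"required":["grip","delta_pos","twist"]}

```bash
mkdir -p pics; cat > h.py <<'E'
import numpy as np, cv2
from station import arm
from scipy.spatial.transform import Rotation as R
def cam(n):
    c=arm.read_camera(n); return c
def ray(c,uv,z):
    K=np.array(c["intrinsics"],float);d=np.array(c["dist_coeffs"],float)
    p=cv2.undistortPoints(np.array(uv,float).reshape(-1,1,2),K,d).reshape(-1,2)
    Rm=cv2.Rodrigues(np.array(c["rvec"],float))[0];t=np.array(c["tvec"],float).ravel()
    o=-Rm.T@t; D=np.c_[p,np.ones(len(p))]@Rm
    return o+D*((z-o[2])/D[:,2])[:,None]
def save(c,n): cv2.imwrite(f"pics/{n}.png",c["frame"][:,:,::-1])
def orange(c):
    h=cv2.cvtColor(c["frame"],cv2.COLOR_RGB2HSV)
    return cv2.inRange(h,(4,150,120),(20,255,255))
E
python3 - <<'E'
from h import *
s=arm.get_state();print({k:np.round(v,3) for k,v in s.items()})
for n in("top","side"):
    c=cam(n);save(c,n+"0")
    m=orange(c);k,l,st,ce=cv2.connectedComponentsWithStats(m)
    for i in range(1,k):
        if st[i,4]>30: print(n,st[i],ce[i].round(1),ray(c,[ce[i]],.122).round(3))
E
```

```text
{'t': np.float64(0.0), 'joint_positions': array([-1.469,  0.381,  1.298, -0.   ,  1.464, -0.215]), 'qd': array([ 0.001,  0.001, -0.001, -0.   ,  0.001,  0.001]), 'joint_efforts': array([ 1.0000e-03, -4.3793e+01, -2.2456e+01,  7.1000e-02,  3.5000e-02,
       -0.0000e+00]), 'tcp_pos': array([ 0.171, -0.522,  0.238]), 'eef_rot': array([-3.14 , -0.   ,  0.317]), 'force': array([-0.381, -0.739,  0.173]), 'torque': array([-0.048,  0.   , -0.048]), 'grasp_force': np.float64(0.0), 'grip_width': np.float64(0.088)}
top [411 178   4  17  38] [412.4 183.8] [[ 0.694 -0.227  0.122]]
top [313 246  15  13 167] [320.  252.2] [[0.512 0.02  0.122]]
top [387 253  15  13 174] [393.9 258.9] [[ 0.494 -0.173  0.122]]
top [402 269   9  43 294] [406.  290.1] [[ 0.413 -0.203  0.122]]
top [575 291  26  40 229] [581.7 309.7] [[ 0.359 -0.658  0.122]]
top [600 290  18  12  90] [610. 295.] [[ 0.397 -0.735  0.122]]
top [577 349   9  10  46] [581.3 353.4] [[ 0.248 -0.65   0.122]]
top [588 362   6   9  33] [590.6 366.3] [[ 0.216 -0.673  0.122]]
side [619  30  21  29 554] [629.   43.8] [[-0.299 -2.129  0.122]]
side [58
[... 253 characters left out ...]
]]
side [227 203 146  45 998] [305.9 224.4] [[0.537 0.051 0.122]]
side [  10  204  181  118 2304] [ 99.6 268.5] [[0.839 0.344 0.122]]
side [145 315  37  23  78] [163.  329.7] [[0.626 0.434 0.122]]
side [193 348  24  19 119] [202.8 355.8] [[0.534 0.458 0.122]]
side [284 377  41  31 136] [304.9 396.8] [[0.359 0.469 0.122]]
side [  0 397  16  24  49] [ 10.3 405.7] [[0.733 0.643 0.122]]
side [ 31 412  25  37  89] [ 48.  427.8] [[0.656 0.649 0.122]]
side [ 66 428  35  41 123] [ 88.  448.1] [[0.584 0.652 0.122]]
side [113 446  36  34 111] [137.8 457.9] [[0.516 0.638 0.122]]
side [  7 460   7  20  35] [ 11.3 469.9] [[0.651 0.714 0.122]]
side [155 465  45  15  86] [181.3 470.1] [[0.456 0.63  0.122]]
```

View pics/top0.png

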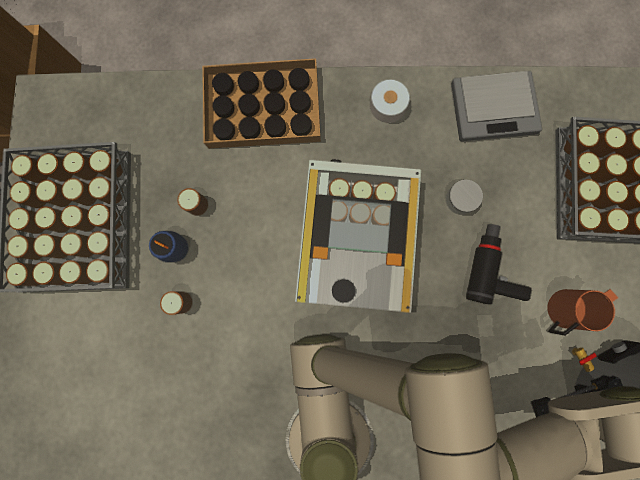

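View pics/side0.png

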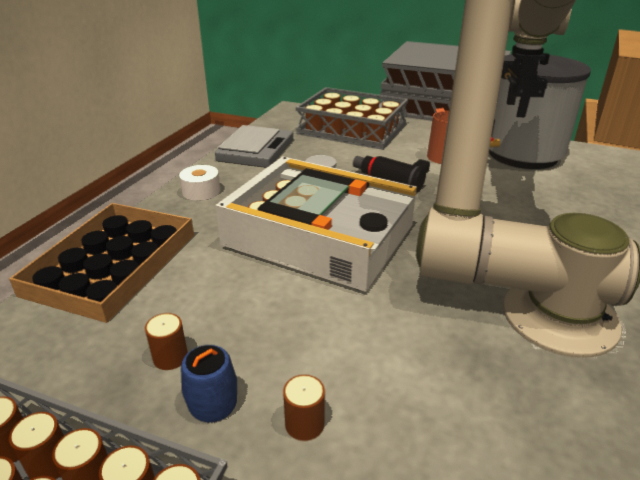

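The top view shows the cover part-way open: caps at about (320,252) and (394,259), the lid at (343,291), and the cabinet corners at about (309,160), (421,169), (411,312) and (297,302). The side view agrees with this. Next I'll take finer measurements.

```bash
cat >> h.py <<'E'
def edges(c,m,lab=None):
    pass
E
python3 - <<'E'
from h import *
c=cam("top");f=c["frame"]
cv2.imwrite("pics/crop.png",cv2.resize(f[150:325,285:435],None,fx=3.4,fy=3.4,interpolation=cv2.INTER_CUBIC)[:,:,::-1])
h=cv2.cvtColor(f,cv2.COLOR_RGB2HSV)
# yellow runner strips
m=cv2.inRange(h,(17,100,100),(30,255,255));m[:150]=0;m[325:]=0;m[:,:285]=0;m[:,435:]=0
k,l,st,ce=cv2.connectedComponentsWithStats(m)
for i in range(1,k):
    if st[i,4]>80:
        ys,xs=np.where(l==i);P=ray(c,np.c_[xs,ys],.122)[:,:2];mu=P.mean(0);v=np.linalg.svd(P-mu,full_matrices=False)[2][0]
        v*=np.sign(v[0]);t=(P-mu)@v;print("strip",st[i],mu.round(4),np.degrees(np.arctan2(v[1],v[0])).round(2),t.min().round(3),t.max().round(3))
m=orange(c);k,l,st,ce=cv2.connectedComponentsWithStats(m)
for i in range(1,k):
    if 240<ce[i][1]<265 and st[i,4]>100 and 300<ce[i][0]<400:
        r=cv2.minAreaRect(np.argwhere(l==i)[:,::-1].astype(np.float32));b=cv2.boxPoints(r);print(b.round(1).tolist(),ray(c,b,.122)[:,:2].round(4).tolist())
m=cv2.inRange(h,(0,0,0),(180,255,60));m=m[270:310,325:360]
k,l,st,ce=cv2.connectedComponentsWithStats(m)
for i in range(1,k):
    if st[i,4]>80: print("lid",st[i],ray(c,[ce[i]+[325,270]],.114).round(4))
E
```

```text
strip [ 297  169   21  134 1071] [0.5572 0.0533] -5.46 -0.175 0.18
strip [ 401  178   18  135 1082] [ 0.5321 -0.2147] -5.53 -0.176 0.179
[[312.29998779296875, 257.20001220703125], [313.29998779296875, 245.8000030517578], [327.6000061035156, 247.10000610351562], [326.6000061035156, 258.5]] [[0.4989, 0.0401], [0.5288, 0.0374], [0.5252, -0.0002], [0.4954, 0.0026]]
[[387.0, 253.0], [401.0, 253.0], [401.0, 265.0], [387.0, 265.0]] [[0.5092, -0.1552], [0.509, -0.1918], [0.4777, -0.1911], [0.4778, -0.1547]]
lid [  7  10  23  22 387] [[ 0.4123 -0.0406  0.114 ]]
```

View pics/crop.png

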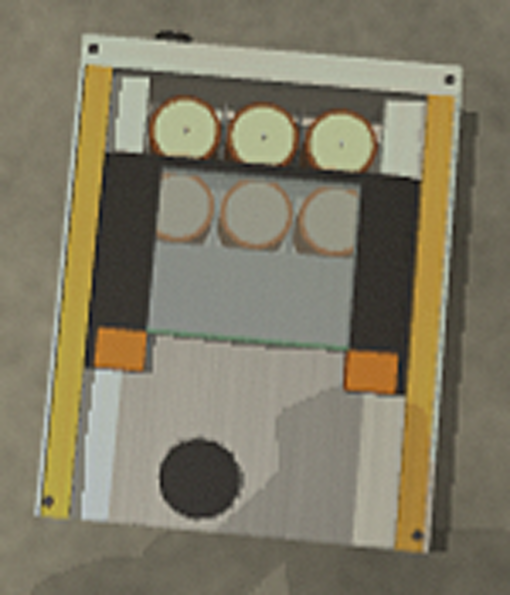

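The crop shows the cap faces at about (120,370) and (372,392), and the lid at (200,478), clear of both. Cabinet yaw is about -5.5°, its origin about (0.560, -0.082), and the travel left is about 67 mm. I'll start at the right cap with the fingers shut and the closing line along the cabinet's x.

Request:
servo_tool:
  grip: [0,0,0,0,0,0,0,0,0,0]
  delta_pos:
    - [37.15,-25.0,2]
    - [37.15,-25.0,2]
    - [37.15,-25.0,2]
    - [37.15,-25.0,2]
    - [37.15,-25.0,2]
    - [37.15,-25.0,2]
    - [37.15,-25.0,2]
    - [37.15,-25.0,2]
    - [37.15,-25.0,2]
    - [37.15,-25.0,2]
  twist:
    - [0,0,-1.158]
    - [0,0,-1.158]
    - [0,0,-1.158]
    - [0,0,-1.158]
    - [0,0,-1.158]
    - [0,0,-1.158]
    - [0,0,-1.158]
    - [0,0,-1.158]
    - [0,0,-1.158]
    - [0,0,-1.158]

```text
t: 0.98
tcp_pos: [0.4279, -0.1922, 0.2201]
eef_rot: [-3.142, 0.0, 1.481]
force: [-0.3, -0.8, 0.2]
grip_width: 0.0234
grasp_force: 0.0
```

Request:
servo_tool:
  grip: [0,0,0]
  delta_pos:
    - [0,0,4]
    - [0,0,6]
    - [0,0,6]
  twist:
    - [0,0,0]
    - [0,0,0]
    - [0,0,0]

```text
t: 1.23
tcp_pos: [0.4259, -0.1922, 0.1568]
eef_rot: [-3.135, -0.004, 1.477]
force: [-1.1, -0.4, -0.1]
grip_width: 0.0034
grasp_force: 0.0
```

Request:
servo_tool:
  grip: [0,0,0,0,0,0]
  delta_pos:
    - [2.5,1.7,0]
    - [2.5,1.7,2]
    - [2.5,1.7,4]
    - [2.5,1.7,4.2]
    - [2.5,1.7,4.2]
    - [2.5,1.7,4.2]
  twist:
    - [0,0,0]
    - [0,0,0]
    - [0,0,0]
    - [0,0,0]
    - [0,0,0]
    - [0,0,0]

```text
t: 1.73
tcp_pos: [0.4468, -0.1717, 0.1195]
eef_rot: [3.14, 0.001, 1.474]
force: [-0.3, -0.7, -0.8]
grip_width: 0.0006
grasp_force: 0.0
```

```bash
cat >> h.py <<'E'
O=np.array([.5596,-.0821]);a=np.radians(-5.5);EX=np.array([np.cos(a),np.sin(a)]);EY=np.array([-EX[1],EX[0]])
def st():
    s=arm.get_state();p=s["tcp_pos"];d=np.array(p[:2])-O;f=np.array(s["force"])
    print("t",round(float(s["t"]),2),"cab",(d@EX*1000).round(1),(d@EY*1000).round(1),"z",round(p[2]*1000,1),"yaw",np.degrees(s["eef_rot"][2]).round(2),"F",(f[:2]@EX).round(1),(f[:2]@EY).round(1),f[2].round(1))
E
python3 -c "
from h import *
st()"
```

```text
t 1.73 cab -103.7 -100.0 z 119.5 yaw 84.45 F -0.2 -0.7 -0.8
```

Request:
servo_tool:
  grip: [0,0,0,0,0,0,0,0]
  delta_pos:
    - [0.3,0,1.2]
    - [0.3,0,1.2]
    - [0.3,0.5,1.2]
    - [0.3,0.9,1.2]
    - [0.3,1.2,1.2]
    - [0.3,1.4,1.2]
    - [0.3,1.6,1.2]
    - [0.3,1.6,1.2]
  twist:
    - [0,0,0]
    - [0,0,0]
    - [0,0,0]
    - [0,0,0]
    - [0,0,0]
    - [0,0,0]
    - [0,0,0]
    - [0,0,0]

```text
t: 2.4
tcp_pos: [0.463, -0.1696, 0.1063]
eef_rot: [3.141, 0.0, 1.475]
force: [0.2, -0.1, -0.5]
grip_width: 0.0003
grasp_force: 0.0
```

```bash
python3 -c "
from h import *
st()
c=cam('top');cv2.imwrite('pics/p2.png',cv2.resize(c['frame'][150:325,285:435],None,fx=3.4,fy=3.4)[:,:,::-1])"
```

```text
t 2.4 cab -87.7 -96.4 z 106.3 yaw 84.51 F 0.2 -0.0 -0.5
```

View pics/p2.png

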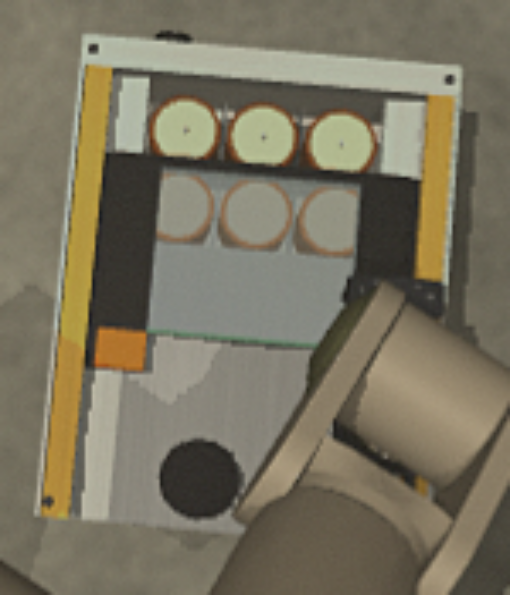

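The arm hides the right cap and there is no contact yet. The left cap, at (120,350), hasn't moved. I'll creep forward.

Request:
servo_tool:
  grip: [0,0,0,0,0,0]
  delta_pos:
    - [0,0.2,0]
    - [0,0.4,0]
    - [0,0.6,0]
    - [0,0.8,0]
    - [0,1.0,0]
    - [0,1.0,0]
  twist:
    - [0,0,0]
    - [0,0,0]
    - [0,0,0]
    - [0,0,0]
    - [0,0,0]
    - [0,0,0]

```text
t: 2.95
tcp_pos: [0.4721, -0.1709, 0.106]
eef_rot: [-3.14, 0.001, 1.475]
force: [-5.8, -3.4, 1.2]
grip_width: 0.0004
grasp_force: 2.6
```

Request:
servo_tool:
  grip: [0,0,0,0]
  delta_pos:
    - [0,0.15,0]
    - [0,0.3,0]
    - [0,0.4,0]
    - [0,0.4,0]
  twist:
    - [0,0,0]
    - [0,0,0]
    - [0,0,0]
    - [0,0,0]

```text
t: 3.28
tcp_pos: [0.4737, -0.1711, 0.1059]
eef_rot: [-3.134, 0.001, 1.475]
force: [-19.3, -6.3, 7.7]
grip_width: 0.0003
grasp_force: 9.5
```

```bash
python3 -c "
from h import *
st()
c=cam('side');cv2.imwrite('pics/s2.png',cv2.resize(c['frame'][140:290,210:430],None,fx=3.4,fy=3.4)[:,:,::-1])"
```

```text
t 3.28 cab -76.9 -96.9 z 105.9 yaw 84.53 F -18.7 -8.1 7.7
```

View pics/s2.png

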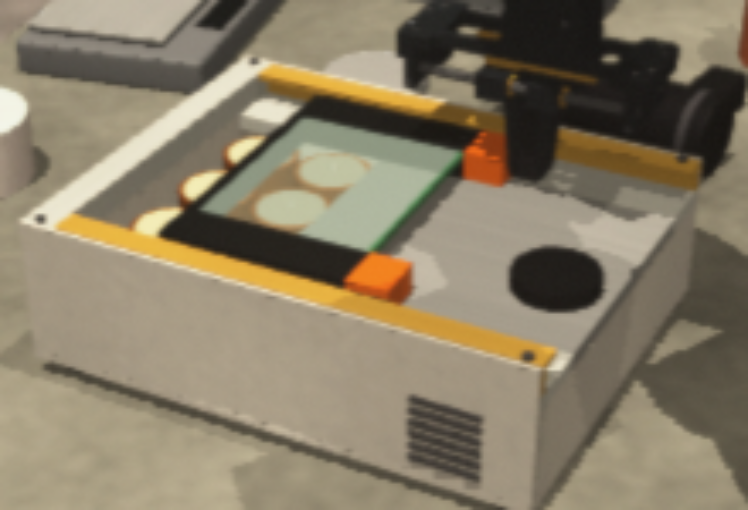

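The fingers sit squarely on the right cap at (490,160), inward of the runner and clear of the lid and glass. At 19 N the cover is wedging, so I'll change to the left end.

Request:
servo_tool:
  grip: [0,0,0,0,0,0,0,0,0,0]
  delta_pos:
    - [0,-2,0]
    - [0,-2,-3]
    - [3,-2,-3]
    - [7,-2,-3]
    - [11,-2,-3]
    - [15,-2,-3]
    - [18,-2,-3]
    - [19.4,-2,-3]
    - [19.4,-2,-1.5]
    - [19.4,-2,0]
  twist:
    - [0,0,0]
    - [0,0,0]
    - [0,0,0]
    - [0,0,0]
    - [0,0,0]
    - [0,0,0]
    - [0,0,0]
    - [0,0,0]
    - [0,0,0]
    - [0,0,0]

```text
t: 4.17
tcp_pos: [0.4761, 0.0254, 0.1064]
eef_rot: [3.139, -0.0, 1.477]
force: [-0.2, -0.0, -0.4]
grip_width: 0.0007
grasp_force: 0.0
```

Request:
servo_tool:
  grip: [0,0,0,0,0]
  delta_pos:
    - [0,0,0]
    - [0,0.5,0]
    - [0,0.8,0]
    - [0,1.0,0]
    - [0,1.0,0]
  twist:
    - [0,0,0]
    - [0,0,0]
    - [0,0,0]
    - [0,0,0]
    - [0,0,0]

```text
t: 4.58
tcp_pos: [0.4858, 0.023, 0.1067]
eef_rot: [3.141, 0.0, 1.474]
force: [-0.0, -0.1, 0.0]
grip_width: 0.0008
grasp_force: 0.0
```

```bash
python3 -c "
from h import *
st()"
```

```text
t 4.58 cab -83.5 97.5 z 106.7 yaw 84.48 F -0.0 -0.1 0.0
```

Request:
servo_tool:
  grip: [0,0,0,0,0,0]
  delta_pos:
    - [0,0.2,0]
    - [0,0.4,0]
    - [0,0.6,0]
    - [0,0.8,0]
    - [0,1.0,0]
    - [0,1.0,0]
  twist:
    - [0,0,0]
    - [0,0,0]
    - [0,0,0]
    - [0,0,0]
    - [0,0,0]
    - [0,0,0]

```text
t: 5.08
tcp_pos: [0.4952, 0.0225, 0.1063]
eef_rot: [-3.141, -0.0, 1.475]
force: [-2.9, 2.4, 1.4]
grip_width: 0.0006
grasp_force: 1.4
```

```bash
python3 -c "
from h import *
st()"
```

```text
t 5.08 cab -74.1 97.9 z 106.3 yaw 84.5 F -3.1 2.1 1.4
```

Request:
servo_tool:
  grip: [0,0,0,0]
  delta_pos:
    - [0,0.2,0]
    - [0,0.4,0]
    - [0,0.5,0]
    - [0,0.5,0]
  twist:
    - [0,0,0]
    - [0,0,0]
    - [0,0,0]
    - [0,0,0]

```text
t: 5.42
tcp_pos: [0.4989, 0.0227, 0.1058]
eef_rot: [-3.138, -0.001, 1.475]
force: [-6.4, 5.0, 2.7]
grip_width: 0.0003
grasp_force: 3.9
```

```bash
python3 -c "
from h import *
st()"
```

```text
t 5.42 cab -70.5 98.5 z 105.8 yaw 84.51 F -6.9 4.4 2.7
```

Request:
servo_tool:
  grip: [0,0,0,0,0,0,0,0,0,0]
  delta_pos:
    - [0,-2,0]
    - [0,-2.5,-3]
    - [-3,-2.5,-3]
    - [-7,-2.5,-3]
    - [-11,-2.5,-3]
    - [-15,-2.5,-3]
    - [-18,-2.5,-3]
    - [-19.5,-2.5,-3]
    - [-19.5,-2.5,-1.5]
    - [-19.5,-2.5,0]
  twist:
    - [0,0,0]
    - [0,0,0]
    - [0,0,0]
    - [0,0,0]
    - [0,0,0]
    - [0,0,0]
    - [0,0,0]
    - [0,0,0]
    - [0,0,0]
    - [0,0,0]

```text
t: 6.25
tcp_pos: [0.4573, -0.1719, 0.1064]
eef_rot: [3.138, 0.002, 1.472]
force: [-0.3, 1.0, -0.1]
grip_width: 0.0003
grasp_force: 0.0
```

Request:
servo_tool:
  grip: [0,0,0,0,0,0,0,0,0,0]
  delta_pos:
    - [0,0,0]
    - [0,0.8,0]
    - [0,1.2,0]
    - [0,1.4,0]
    - [0,1.6,0]
    - [0,1.8,0]
    - [0,2.0,0]
    - [0,2.2,0]
    - [0,2.4,0]
    - [0,2.4,0]
  twist:
    - [0,0,0]
    - [0,0,0]
    - [0,0,0]
    - [0,0,0]
    - [0,0,0]
    - [0,0,0]
    - [0,0,0]
    - [0,0,0]
    - [0,0,0]
    - [0,0,0]

```text
t: 7.08
tcp_pos: [0.4804, -0.1723, 0.1063]
eef_rot: [-3.141, 0.0, 1.475]
force: [-3.3, -1.3, 1.8]
grip_width: 0.0
grasp_force: 1.4
```

```bash
python3 -c "
from h import *
st()"
```

```text
t 7.08 cab -70.2 -97.4 z 106.3 yaw 84.5 F -3.2 -1.6 1.8
```

Request:
servo_tool:
  grip: [0,0,0,0,0]
  delta_pos:
    - [0,0.2,0]
    - [0,0.4,0]
    - [0,0.6,0]
    - [0,0.7,0]
    - [0,0.7,0]
  twist:
    - [0,0,0]
    - [0,0,0]
    - [0,0,0]
    - [0,0,0]
    - [0,0,0]

```text
t: 7.5
tcp_pos: [0.4869, -0.1732, 0.1062]
eef_rot: [-3.14, 0.001, 1.475]
force: [-6.1, -2.4, 4.5]
grip_width: 0.0001
grasp_force: 3.6
```

```bash
python3 -c "
from h import *
st()"
```

```text
t 7.5 cab -63.6 -97.6 z 106.2 yaw 84.51 F -5.9 -3.0 4.5
```

Request:
servo_tool:
  grip: [0,0,0,0,0,0,0,0,0,0]
  delta_pos:
    - [0,-2,0]
    - [0,-2.5,-3]
    - [3,-2.5,-3]
    - [7,-2.5,-3]
    - [11,-2.5,-3]
    - [15,-2.5,-3]
    - [18,-2.5,-3]
    - [19.4,-2.5,-3]
    - [19.4,-2.2,-1.5]
    - [19.4,-2,0]
  twist:
    - [0,0,0]
    - [0,0,0]
    - [0,0,0]
    - [0,0,0]
    - [0,0,0]
    - [0,0,0]
    - [0,0,0]
    - [0,0,0]
    - [0,0,0]
    - [0,0,0]

```text
t: 8.33
tcp_pos: [0.4872, 0.0235, 0.1063]
eef_rot: [3.138, -0.0, 1.477]
force: [0.7, -0.3, -0.6]
grip_width: 0.0002
grasp_force: 0.0
```

Request:
servo_tool:
  grip: [0,0,0,0,0,0,0,0,0,0]
  delta_pos:
    - [0,0,0]
    - [0,0.7,0]
    - [0,1.0,0]
    - [0,1.3,0]
    - [0,1.5,0]
    - [0,1.7,0]
    - [0,1.9,0]
    - [0,2.1,0]
    - [0,2.3,0]
    - [0,2.3,0]
  twist:
    - [0,0,0]
    - [0,0,0]
    - [0,0,0]
    - [0,0,0]
    - [0,0,0]
    - [0,0,0]
    - [0,0,0]
    - [0,0,0]
    - [0,0,0]
    - [0,0,0]

```text
t: 9.17
tcp_pos: [0.5088, 0.0202, 0.1063]
eef_rot: [-3.141, -0.001, 1.475]
force: [-3.0, 1.3, 1.7]
grip_width: 0.0006
grasp_force: 1.6
```

```bash
python3 -c "
from h import *
st()"
```

```text
t 9.17 cab -60.4 96.9 z 106.3 yaw 84.5 F -3.1 1.0 1.7
```

Request:
servo_tool:
  grip: [0,0,0,0,0,0,0,0,0,0]
  delta_pos:
    - [0,0.2,0]
    - [0,0.3,0]
    - [0,-1.8,0]
    - [-2,-2,-3]
    - [-6,-2,-3]
    - [-10,-2,-3]
    - [-14,-2,-3]
    - [-17.5,-2,-3]
    - [-19.4,-2,-3]
    - [-19.4,-1.8,-1]
  twist:
    - [0,0,0]
    - [0,0,0]
    - [0,0,0]
    - [0,0,0]
    - [0,0,0]
    - [0,0,0]
    - [0,0,0]
    - [0,0,0]
    - [0,0,0]
    - [0,0,0]

```text
t: 10.0
tcp_pos: [0.474, -0.1766, 0.1187]
eef_rot: [3.134, 0.005, 1.471]
force: [0.0, 0.0, 0.4]
grip_width: 0.0003
grasp_force: 0.0
```

Request:
servo_tool:
  grip: [0,0,0,0,0,0,0,0,0,0]
  delta_pos:
    - [0,0,1]
    - [0,0.2,1]
    - [0,0.8,1]
    - [0,1.2,1]
    - [0,1.5,1]
    - [0,1.7,1]
    - [0,1.9,1]
    - [0,2.1,1]
    - [0,2.3,1]
    - [0,2.4,1]
  twist:
    - [0,0,0]
    - [0,0,0]
    - [0,0,0]
    - [0,0,0]
    - [0,0,0]
    - [0,0,0]
    - [0,0,0]
    - [0,0,0]
    - [0,0,0]
    - [0,0,0]

```text
t: 10.83
tcp_pos: [0.4962, -0.1739, 0.1064]
eef_rot: [-3.141, 0.0, 1.475]
force: [-4.9, -1.5, 2.9]
grip_width: 0.0001
grasp_force: 2.6
```

```bash
python3 -c "
from h import *
st()"
```

```text
t 10.83 cab -54.3 -97.4 z 106.4 yaw 84.51 F -4.8 -1.9 2.9
```

Request:
servo_tool:
  grip: [0,0,0,0,0,0,0,0,0,0]
  delta_pos:
    - [0,0.2,0]
    - [0,0.25,0]
    - [0,-1.8,0]
    - [2,-2,-3]
    - [6,-2,-3]
    - [10,-2,-3]
    - [14,-2,-3]
    - [17.5,-2,-3]
    - [19.4,-2,-3]
    - [19.4,-1.6,-1]
  twist:
    - [0,0,0]
    - [0,0,0]
    - [0,0,0]
    - [0,0,0]
    - [0,0,0]
    - [0,0,0]
    - [0,0,0]
    - [0,0,0]
    - [0,0,0]
    - [0,0,0]

```text
t: 11.67
tcp_pos: [0.5005, 0.0244, 0.1187]
eef_rot: [3.135, -0.001, 1.479]
force: [0.7, -0.0, 0.3]
grip_width: 0.0002
grasp_force: 0.0
```

Request:
servo_tool:
  grip: [0,0,0,0,0,0,0,0,0,0]
  delta_pos:
    - [0,0,1]
    - [0,0.2,1]
    - [0,0.8,1]
    - [0,1.1,1]
    - [0,1.4,1]
    - [0,1.6,1]
    - [0,1.8,1]
    - [0,2.0,1]
    - [0,2.2,1]
    - [0,2.3,1]
  twist:
    - [0,0,0]
    - [0,0,0]
    - [0,0,0]
    - [0,0,0]
    - [0,0,0]
    - [0,0,0]
    - [0,0,0]
    - [0,0,0]
    - [0,0,0]
    - [0,0,0]

```text
t: 12.5
tcp_pos: [0.5216, 0.0189, 0.1064]
eef_rot: [-3.141, -0.0, 1.475]
force: [-4.4, 1.2, 3.5]
grip_width: 0.0002
grasp_force: 2.6
```

```bash
python3 -c "
from h import *
st()"
```

```text
t 12.5 cab -47.5 96.9 z 106.4 yaw 84.49 F -4.5 0.8 3.5
```

Request:
servo_tool:
  grip: [0,0,0,0,0,0,0,0,0,0]
  delta_pos:
    - [0,0.2,0]
    - [0,0.2,0]
    - [0,-1.6,0]
    - [-2,-2,-3]
    - [-6,-2,-3]
    - [-10,-2,-3]
    - [-14,-2,-3]
    - [-17.5,-2,-3]
    - [-19.4,-2,-3]
    - [-19.4,-1.6,-1]
  twist:
    - [0,0,0]
    - [0,0,0]
    - [0,0,0]
    - [0,0,0]
    - [0,0,0]
    - [0,0,0]
    - [0,0,0]
    - [0,0,0]
    - [0,0,0]
    - [0,0,0]

```text
t: 13.33
tcp_pos: [0.4887, -0.178, 0.1188]
eef_rot: [3.134, 0.005, 1.47]
force: [0.9, 0.4, 0.3]
grip_width: 0.0003
grasp_force: 0.0
```

Request:
servo_tool:
  grip: [0,0,0,0,0,0,0,0,0,0]
  delta_pos:
    - [0,0,1]
    - [0,0.2,1]
    - [0,0.8,1]
    - [0,1.1,1]
    - [0,1.4,1]
    - [0,1.6,1]
    - [0,1.8,1]
    - [0,2.0,1]
    - [0,2.2,1]
    - [0,2.3,1]
  twist:
    - [0,0,0]
    - [0,0,0]
    - [0,0,0]
    - [0,0,0]
    - [0,0,0]
    - [0,0,0]
    - [0,0,0]
    - [0,0,0]
    - [0,0,0]
    - [0,0,0]

```text
t: 14.17
tcp_pos: [0.5103, -0.1751, 0.1066]
eef_rot: [-3.141, 0.001, 1.475]
force: [-4.5, -1.0, 3.2]
grip_width: 0.0003
grasp_force: 2.5
```

```bash
python3 -c "
from h import *
st()"
```

```text
t 14.17 cab -40.2 -97.3 z 106.6 yaw 84.52 F -4.4 -1.4 3.2
```

Request:
servo_tool:
  grip: [0,0,0,0,0,0,0,0,0,0]
  delta_pos:
    - [0,-1.2,0]
    - [0,-2,-2]
    - [2,-2,-3]
    - [6,-2,-3]
    - [10,-2,-3]
    - [14,-2,-3]
    - [17.5,-2,-3]
    - [19.4,-2,-3]
    - [19.4,-1.6,-2]
    - [19.4,-1.6,0]
  twist:
    - [0,0,0]
    - [0,0,0]
    - [0,0,0]
    - [0,0,0]
    - [0,0,0]
    - [0,0,0]
    - [0,0,0]
    - [0,0,0]
    - [0,0,0]
    - [0,0,0]

```text
t: 15.0
tcp_pos: [0.515, 0.0203, 0.1074]
eef_rot: [3.136, 0.0, 1.477]
force: [0.7, 0.7, 0.5]
grip_width: 0.0004
grasp_force: 0.0
```

Request:
servo_tool:
  grip: [0,0,0,0,0,0,0,0,0,0]
  delta_pos:
    - [0,0,0]
    - [0,0.5,0]
    - [0,0.8,0]
    - [0,1.0,0]
    - [0,1.2,0]
    - [0,1.4,0]
    - [0,1.6,0]
    - [0,1.8,0]
    - [0,2.0,0]
    - [0,2.2,0]
  twist:
    - [0,0,0]
    - [0,0,0]
    - [0,0,0]
    - [0,0,0]
    - [0,0,0]
    - [0,0,0]
    - [0,0,0]
    - [0,0,0]
    - [0,0,0]
    - [0,0,0]

```text
t: 15.83
tcp_pos: [0.5343, 0.0178, 0.1064]
eef_rot: [-3.14, -0.001, 1.475]
force: [-3.9, 1.5, 3.6]
grip_width: 0.0007
grasp_force: 2.6
```

```bash
python3 -c "
from h import *
st()"
```

```text
t 15.83 cab -34.8 97.0 z 106.4 yaw 84.51 F -4.1 1.1 3.6
```

Request:
servo_tool:
  grip: [0,0,0,0,0,0,0,0,0,0]
  delta_pos:
    - [0,-1.2,0]
    - [0,-2,-2]
    - [-2,-2,-3]
    - [-6,-2,-3]
    - [-10,-2,-3]
    - [-14,-2,-3]
    - [-17.5,-2,-3]
    - [-19.4,-2,-3]
    - [-19.4,-1.6,-2]
    - [-19.4,-1.6,0]
  twist:
    - [0,0,0]
    - [0,0,0]
    - [0,0,0]
    - [0,0,0]
    - [0,0,0]
    - [0,0,0]
    - [0,0,0]
    - [0,0,0]
    - [0,0,0]
    - [0,0,0]

```text
t: 16.67
tcp_pos: [0.5018, -0.1757, 0.1073]
eef_rot: [3.137, 0.002, 1.473]
force: [-0.4, 0.8, -1.1]
grip_width: 0.0005
grasp_force: 0.0
```

Request:
servo_tool:
  grip: [0,0,0,0,0,0,0,0,0,0]
  delta_pos:
    - [0,0,0]
    - [0,0.6,0]
    - [0,0.8,0]
    - [0,1.0,0]
    - [0,1.2,0]
    - [0,1.4,0]
    - [0,1.6,0]
    - [0,1.8,0]
    - [0,2.0,0]
    - [0,2.2,0]
  twist:
    - [0,0,0]
    - [0,0,0]
    - [0,0,0]
    - [0,0,0]
    - [0,0,0]
    - [0,0,0]
    - [0,0,0]
    - [0,0,0]
    - [0,0,0]
    - [0,0,0]

```text
t: 17.5
tcp_pos: [0.5218, -0.1764, 0.1066]
eef_rot: [-3.14, 0.001, 1.475]
force: [-10.9, -4.8, 5.8]
grip_width: 0.0005
grasp_force: 5.3
```

```bash
python3 -c "
from h import *
st()"
```

```text
t 17.5 cab -28.5 -97.5 z 106.6 yaw 84.5 F -10.4 -5.8 5.8
```

Binding starts at about 6 mm of lead, so back to the left end.

Request:
servo_tool:
  grip: [0,0,0,0,0,0,0,0,0,0]
  delta_pos:
    - [0,-1.2,0]
    - [0,-2,-2]
    - [2,-2,-3]
    - [6,-2,-3]
    - [10,-2,-3]
    - [14,-2,-3]
    - [17.5,-2,-3]
    - [19.4,-2,-3]
    - [19.4,-1.6,-2]
    - [19.4,-1.6,0]
  twist:
    - [0,0,0]
    - [0,0,0]
    - [0,0,0]
    - [0,0,0]
    - [0,0,0]
    - [0,0,0]
    - [0,0,0]
    - [0,0,0]
    - [0,0,0]
    - [0,0,0]

```text
t: 18.33
tcp_pos: [0.5268, 0.019, 0.1075]
eef_rot: [3.136, 0.001, 1.477]
force: [-0.2, -0.5, 0.4]
grip_width: 0.0003
grasp_force: 0.0
```

Request:
servo_tool:
  grip: [0,0,0,0,0,0,0,0,0,0]
  delta_pos:
    - [0,0,0]
    - [0,0.5,0]
    - [0,0.8,0]
    - [0,1.0,0]
    - [0,1.2,0]
    - [0,1.4,0]
    - [0,1.6,0]
    - [0,1.8,0]
    - [0,2.0,0]
    - [0,2.1,0]
  twist:
    - [0,0,0]
    - [0,0,0]
    - [0,0,0]
    - [0,0,0]
    - [0,0,0]
    - [0,0,0]
    - [0,0,0]
    - [0,0,0]
    - [0,0,0]
    - [0,0,0]

```text
t: 19.17
tcp_pos: [0.5455, 0.0167, 0.1064]
eef_rot: [-3.141, -0.0, 1.475]
force: [-4.8, 1.7, 3.1]
grip_width: 0.0006
grasp_force: 2.6
```

```bash
python3 -c "
from h import *
st()"
```

```text
t 19.17 cab -23.5 97.0 z 106.4 yaw 84.51 F -4.9 1.2 3.1
```

Request:
servo_tool:
  grip: [0,0,0,0,0,0,0,0,0,0]
  delta_pos:
    - [0,-1.2,0]
    - [0,-2,-2]
    - [-2,-2,-3]
    - [-6,-2,-3]
    - [-10,-2,-3]
    - [-14,-2,-3]
    - [-17.5,-2,-3]
    - [-19.4,-2,-3]
    - [-19.4,-1.6,-2]
    - [-19.4,-1.6,0]
  twist:
    - [0,0,0]
    - [0,0,0]
    - [0,0,0]
    - [0,0,0]
    - [0,0,0]
    - [0,0,0]
    - [0,0,0]
    - [0,0,0]
    - [0,0,0]
    - [0,0,0]

```text
t: 20.0
tcp_pos: [0.5129, -0.1769, 0.1073]
eef_rot: [3.136, 0.002, 1.473]
force: [-0.0, -0.1, -0.8]
grip_width: 0.0006
grasp_force: 0.0
```

Request:
servo_tool:
  grip: [0,0,0,0,0,0,0,0,0,0]
  delta_pos:
    - [0,0,0]
    - [0,0.6,0]
    - [0,0.8,0]
    - [0,1.0,0]
    - [0,1.2,0]
    - [0,1.4,0]
    - [0,1.6,0]
    - [0,1.8,0]
    - [0,1.95,0]
    - [0,2.1,0]
  twist:
    - [0,0,0]
    - [0,0,0]
    - [0,0,0]
    - [0,0,0]
    - [0,0,0]
    - [0,0,0]
    - [0,0,0]
    - [0,0,0]
    - [0,0,0]
    - [0,0,0]

```text
t: 20.83
tcp_pos: [0.5318, -0.1774, 0.1066]
eef_rot: [-3.141, 0.001, 1.475]
force: [-8.7, -1.3, 4.4]
grip_width: 0.0003
grasp_force: 4.9
```

```bash
python3 -c "
from h import *
st()"
```

```text
t 20.83 cab -18.5 -97.5 z 106.6 yaw 84.5 F -8.5 -2.1 4.4
```

Request:
servo_tool:
  grip: [0,0,0,0,0,0,0,0,0,0]
  delta_pos:
    - [0,-1.2,0]
    - [0,-2,-2]
    - [2,-2,-3]
    - [6,-2,-3]
    - [10,-2,-3]
    - [14,-2,-3]
    - [17.5,-2,-3]
    - [19.4,-2,-3]
    - [19.4,-1.6,-2]
    - [19.4,-1.6,0]
  twist:
    - [0,0,0]
    - [0,0,0]
    - [0,0,0]
    - [0,0,0]
    - [0,0,0]
    - [0,0,0]
    - [0,0,0]
    - [0,0,0]
    - [0,0,0]
    - [0,0,0]

```text
t: 21.67
tcp_pos: [0.5368, 0.018, 0.1075]
eef_rot: [3.136, 0.001, 1.477]
force: [0.6, -0.7, -0.5]
grip_width: 0.0002
grasp_force: 0.0
```

Request:
servo_tool:
  grip: [0,0,0,0,0,0,0,0,0,0]
  delta_pos:
    - [0,0,0]
    - [0,0.5,0]
    - [0,0.8,0]
    - [0,1.0,0]
    - [0,1.2,0]
    - [0,1.4,0]
    - [0,1.5,0]
    - [0,1.6,0]
    - [0,1.7,0]
    - [0,1.8,0]
  twist:
    - [0,0,0]
    - [0,0,0]
    - [0,0,0]
    - [0,0,0]
    - [0,0,0]
    - [0,0,0]
    - [0,0,0]
    - [0,0,0]
    - [0,0,0]
    - [0,0,0]

```text
t: 22.5
tcp_pos: [0.5509, 0.0162, 0.1065]
eef_rot: [-3.137, -0.0, 1.475]
force: [-15.3, 1.0, 10.8]
grip_width: 0.0005
grasp_force: 8.2
```

```bash
python3 -c "
from h import *
st()"
```

```text
t 22.5 cab -18.1 97.0 z 106.5 yaw 84.52 F -15.4 -0.5 10.8
```

Request:
servo_tool:
  grip: [0,0,0,0,0,0,0,0,0,0]
  delta_pos:
    - [0,-1.2,0]
    - [0,-2,-2]
    - [-2,-2,-3]
    - [-6,-2,-3]
    - [-10,-2,-3]
    - [-14,-2,-3]
    - [-17.5,-2,-3]
    - [-19.4,-2,-3]
    - [-19.4,-1.6,-2]
    - [-19.4,-1.6,0]
  twist:
    - [0,0,0]
    - [0,0,0]
    - [0,0,0]
    - [0,0,0]
    - [0,0,0]
    - [0,0,0]
    - [0,0,0]
    - [0,0,0]
    - [0,0,0]
    - [0,0,0]

```text
t: 23.33
tcp_pos: [0.5197, -0.1774, 0.1073]
eef_rot: [3.137, 0.002, 1.473]
force: [0.1, 1.2, -0.1]
grip_width: 0.0003
grasp_force: 0.0
```

Request:
servo_tool:
  grip: [0,0,0,0,0,0,0,0]
  delta_pos:
    - [0,0,0]
    - [0,0.6,0]
    - [0,0.9,0]
    - [0,1.1,0]
    - [0,1.2,0]
    - [0,1.3,0]
    - [0,1.4,0]
    - [0,1.5,0]
  twist:
    - [0,0,0]
    - [0,0,0]
    - [0,0,0]
    - [0,0,0]
    - [0,0,0]
    - [0,0,0]
    - [0,0,0]
    - [0,0,0]

```text
t: 24.0
tcp_pos: [0.5323, -0.177, 0.1065]
eef_rot: [-3.139, -0.0, 1.475]
force: [-9.9, 1.0, 8.3]
grip_width: 0.0
grasp_force: 5.8
```

```bash
python3 -c "
from h import *
st()
c=cam('side');cv2.imwrite('pics/s3.png',cv2.resize(c['frame'][140:290,210:430],None,fx=3.4,fy=3.4)[:,:,::-1])"
```

```text
t 24.0 cab -18.1 -97.1 z 106.5 yaw 84.52 F -9.9 0.0 8.3
```

View pics/s3.png

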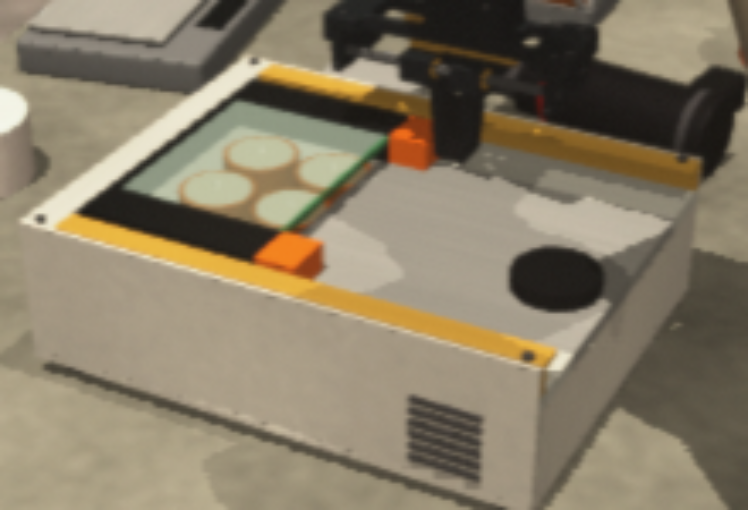

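The cover's front edge meets the stop rail along its full width, from (80,210) to (245,85). Both ends stopped at the same x, with no side force. I'll firm the right end a touch, back off, lift clear and check from above.

Request:
servo_tool:
  grip: [0,0,0,0,0,0,0,0,0,0]
  delta_pos:
    - [0,0.1,0]
    - [0,0.1,0]
    - [0,-1.5,0]
    - [0,-2,-3]
    - [0,-2,-7]
    - [-4,-6,-11]
    - [-8,-10,-13]
    - [-12,-14,-13]
    - [-16,-18,-13]
    - [-19,-20,-13]
  twist:
    - [0,0,0]
    - [0,0,0]
    - [0,0,0]
    - [0,0,0]
    - [0,0,0]
    - [0,0,0]
    - [0,0,0]
    - [0,0,0]
    - [0,0,0]
    - [0,0,0]

```text
t: 24.88
tcp_pos: [0.3624, -0.3026, 0.233]
eef_rot: [3.14, 0.001, 1.476]
force: [0.9, -1.3, 0.7]
grip_width: 0.0005
grasp_force: 0.0
```

```bash
python3 - <<'E'
from h import *
st()
c=cam("top");cv2.imwrite('pics/p4.png',cv2.resize(c['frame'][150:325,285:435],None,fx=3.4,fy=3.4,interpolation=cv2.INTER_CUBIC)[:,:,::-1])
h=cv2.cvtColor(c["frame"],cv2.COLOR_RGB2HSV)
m=orange(c);k,l,s,ce=cv2.connectedComponentsWithStats(m)
for i in range(1,k):
    if 180<ce[i][1]<265 and s[i,4]>80 and 300<ce[i][0]<400:
        r=cv2.minAreaRect(np.argwhere(l==i)[:,::-1].astype(np.float32));P=ray(c,cv2.boxPoints(r),.122)[:,:2]-O
        print("cap",s[i],(np.c_[P@EX,P@EY]*1000).round(1).tolist(), ((ray(c,[ce[i]],.122)[0,:2]-O)@np.c_[EX,EY]*1000).round(1))
E
```

```text
t 24.88 cab -175.1 -238.4 z 233.0 yaw 84.55 F 1.1 -1.2 0.7
cap [315 221  15  13 167] [[-5.2, 116.4], [25.1, 116.3], [24.7, 78.4], [-5.5, 78.6]] [ 9.6 97.5]
cap [388 228  16  13 167] [[-5.5, -76.7], [25.0, -77.1], [25.0, -115.3], [-5.5, -114.8]] [  9.6 -96. ]
```

View pics/p4.png

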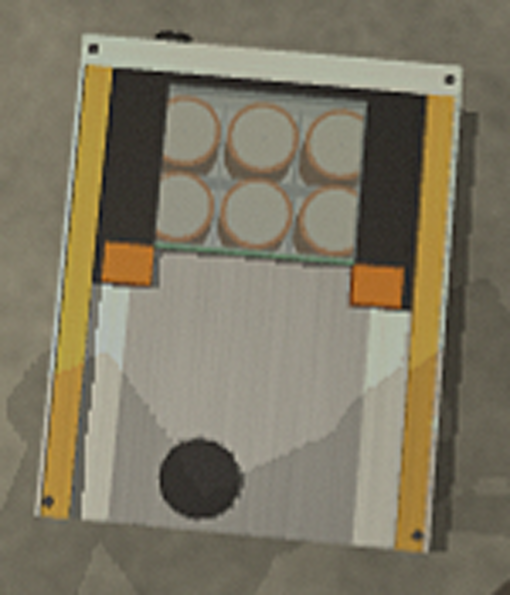

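Both cap faces sit at cabinet x of about -5 mm, which is home. The lid is still at (200,478), and the arm is clear.

```bash
python3 -c "
from station import arm
print(arm.close_job())"
```

```text
the job is handed in; nothing more can be done
None
```

The cover is fully shut: both cap faces measured about 5 mm short of the cabinet's centre, which is their home position, to within the 2 mm calibration. I pushed only on the two caps, with at most about 22 N at the wrist; the lid hasn't moved, no pushes touched the other things, and the job was handed in at about 25 s.

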